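# Sweep the loose backnuts into the bench catch

## Task

Clear the bench: use the fingertips to sweep the three loose hexagonal pipe nuts across the bench top and in through the open side of the three-sided wooden catch, so that each nut lies flat and completely inside it. Only push the nuts along the bench, never pick them up, and leave the round pipe collar, the jar and the brush where they are.

Things in the scene. Friction and masses are not known exactly. Their poses are not given: they have to be found in the camera images.
- catch: Three-sided catch of wooden strips fixed to the bench, 170 mm wide and 150 mm deep inside, walls 12 mm thick, 35 mm high; its thin bright metal floor is level with the bench (no step). Origin: on the bench, middle of the open side, on the line joining the two wall ends. x points into the catch (back wall at x = 150 mm), y along the open side (side walls at y = +-85 mm), z up.
- nut_a: Loose steel hexagonal pipe backnut lying flat on the bench: 41 mm over the flats, 47 mm over the corners, 16 mm high, with a hole about 25 mm wide, about 90 g. Origin: centre of its underside; z is its axis, x is normal to a flat.
- nut_b: Another backnut, the same in every way as nut_a.
- nut_c: The third backnut, the same in every way as nut_a.
- collar: Round steel pipe collar (a short plain tube) standing among the nuts, to be left alone: 48 mm outside diameter, 32 mm bore, 32 mm high. Origin: centre of its underside.
- jar: Small closed jar standing beyond the nuts, to be left alone: 70 mm diameter, 65 mm high. Origin: centre of its underside.
- brush: Hand brush lying on the bench to the robot's left of the nuts, to be left alone: 200 mm long, lying along its x axis with the handle to -x. Origin: centre of its underside.

How it is judged:
By the outcome, as a careful person would: the job done as asked, in the order asked, and still so for the second after the job is handed in, with the robot touching nothing.
It also fails if it takes over 72 s, if anything falls off the work surface, if the arm or the gripper's body presses on something with over 40 N, if the wrist force passes 120 N, or if a joint passes its speed limit or range.

## Robot

A 6-joint arm with a two-finger parallel gripper is mounted at the origin on the work surface. World frame = base frame: x ahead of the robot, y to its left, z up, the work surface at z = 0. Lengths are in m, angles in degrees, forces in N, time in s.
With the tool pointing down it reaches from about 0.4 to 0.825 m from the base axis. Payload 7 kg.
Tool frame: the origin (TCP) lies at the very end of the fingers, on their centre line; the grasp point (between the pads) lies 19 mm behind it; z points along the fingers, y is the line along which they close (so a half turn about z gives the same grasp; the last joint's range is limited). The gripper opens to 88 mm and grips with 3 to 60 N. Pads are 19 mm wide; open, the fingers measure 130 mm over their backs; the gripper's body (78 mm by 193 mm) begins 47 mm behind the grasp point.
Start: joints at [-53.738, 20.546, 0.682, 0, -70.136, -16.507], TCP at [0.228, -0.635, 0.2] pointing down, gripper open.
Joint ranges: [-176.03, 176.03], [-82.01, 121.73], [-58.28, 71.71], [-173.87, 95.51], [-174.79, -0.11], [-173.66, 173.66]. Speed limits (degrees/s): [136.94, 136.94, 172.46, 180, 180, 180].

## Interface

Orientations are given as [roll, pitch, yaw] about the fixed x, y, z axes, in that order (R = Rz(yaw) Ry(pitch) Rx(roll)).
In Python, from plant import get_state, imaging, r, finder gives the robot as it stands.
- The arm moves only by the shell command python3 -m handwheel 'ROWS' [FORCE]. ROWS is JSON, a list of rows, each a list of 5 numbers: the closure, from 0 (fully open) to 1 (shut), then the shift along the world's x, y, z in cm, then the turn about the world's z in degrees. A call has 1 to 8 rows; each row is the pose to reach, as a shift and turn from the pose commanded when the call began; what a row does not reach only later rows make up. A row lasts 1/8 s, in which the tool goes at most 62.5 mm and 10.7 degrees, less where a joint would pass 70% of its speed; a pose out of reach is approached as far as the arm can. A call with a gripper value outside its range is refused whole. The fingers move at their own pace and stop on an object; FORCE is the grip in N (left out, the last holds). Time passes only in rows, so rows that repeat a pose let the fingers close. It gives the time, the measured TCP pose, the force, the opening and the grip force at its end, in the units of the state.
- get_state(): the state, without advancing time (a new reading comes with each control period).
- imaging.capture(name): name is "side" or "top" or "wrist"; returns (picture, depth): 400x640x3 uint8, red, green, blue; 400x640 float32, m along the optical axis (not along the pixel's ray), 0 where there is no reading.
- imaging.get_calibration(name): a dict with "fx", "fy", "cx", "cy" (pixels), "rvec" (rotation vector, rad) and "tvec" (3), from world to camera coordinates, as OpenCV has them; the wrist camera has in their place "hand_eye" (4x4, takes a point from camera to tool coordinates, whose origin is the TCP and whose axes are the flange's). Camera axes: x right, y down, z forward; pixel columns grow to the right and rows downward; lengths in m; the calibration is good to about 2 mm. A picture is of the moment at which its call begins: read the wrist's pose just before it. get_calibration takes no time and is no camera call.
- r.close_job(): hands the job in; it is judged then, once.
Trained networks look in the newest picture that a camera, given by its name, has taken for a name from the list of things; names that differ only in an ending like _2 or _b are one class to them, and where a whole thing is asked for, a point or a joint stands for the part that bears it (a point fixed in the world has none). Each returns a list of dicts, best first, with "p" (0 to 1); they miss things now and then, are a little off and sometimes report something else, mostly with a low value. They report only what shows in the picture. A call takes as long as a camera call.
- finder.cut_out(camera, query): "region" (400x640 bool, what is visible of it) and "pixel" ([column, row] in pixels, amid what is visible of it).
The state is a dict: "time_s": time; "joints": joint angles; "qd": joint speeds; "joint_torque": joint torques, N m; "tcp_pos": TCP position; "eef_rot": TCP orientation; "contact_force": force on the tool from outside, world axes, zero at the start; "moment": the same for the moment, N m; "gripper_width": finger opening in m; "gripper_force": force on a finger pad.
Only numpy, scipy, OpenCV 4.12 (cv2) and the standard library are available. Lean on these libraries where they do the work, as an engineer would, in place of code of your own. Each camera call takes 0.05 s, during which the arm holds its last target. There are 200 camera calls.

## Working session

There is one attempt and no reset: what is moved stays moved. The work goes in short steps, Python scripts to look and compute and a shell command to move; the robot and the scene stay as the last step left them, time stands still between calls to the robot, and variables do not carry over. Pictures are saved under pics/ and viewed, at most 10 in all, crops included, and the job is handed in when it is done.

```bash
mkdir -p pics
cat > h.py <<'E'
import numpy as np, cv2
from plant import get_state, imaging, r, finder
def world(name, depth, mask):
    c=imaging.get_calibration(name); R=cv2.Rodrigues(np.array(c['rvec'],float))[0]; t=np.array(c['tvec'],float).ravel()
    v,u=np.nonzero(mask&(depth>0)); d=depth[v,u]
    P=np.c_[(u-c['cx'])/c['fx']*d,(v-c['cy'])/c['fy']*d,d]
    return (P-t)@R
def save(n,p): cv2.imwrite('pics/'+n+'.png',p[:,:,::-1])
E
python3 - <<'E'
from h import *
p,d=imaging.capture('top'); save('top1',p)
for q in ['nut_a','collar','jar','brush','catch']:
    for f in finder.cut_out('top',q):
        W=world('top',d,f['region'])
        if len(W)==0: continue
        hi=W[W[:,2]>np.percentile(W[:,2],95)-.006]
        print(q,round(f['p'],2),f['pixel'],len(W),'mid',((hi.min(0)+hi.max(0))/2).round(3),'min',W.min(0).round(3),'max',W.max(0).round(3))
print(get_state()['time_s'])
E
```

```text
nut_a 0.67 [371.7, 269.3] 328 mid [0.517 0.021 0.016] min [ 0.494 -0.001 -0.003] max [0.54  0.044 0.019]
nut_a 0.56 [310.9, 191.3] 278 mid [0.667 0.152 0.016] min [ 0.646  0.128 -0.004] max [0.69  0.174 0.02 ]
nut_a 0.48 [359.3, 214.6] 232 mid [0.614 0.039 0.016] min [ 0.593  0.018 -0.001] max [0.637 0.061 0.02 ]
collar 0.63 [301.3, 267.4] 231 mid [0.532 0.168 0.032] min [ 0.509  0.147 -0.002] max [0.555 0.19  0.036]
jar 0.91 [393.8, 131.6] 1147 mid [ 0.793 -0.028  0.065] min [ 0.757 -0.069 -0.003] max [0.846 0.008 0.069]
brush 0.83 [177.8, 225.6] 1536 mid [0.587 0.426 0.019] min [ 0.488  0.405 -0.004] max [0.688 0.451 0.024]
catch 0.84 [515.8, 229.3] 8978 mid [ 0.584 -0.261  0.035] min [ 0.486 -0.36  -0.004] max [ 0.681 -0.178  0.04 ]
0.3
```

View pics/top1.png

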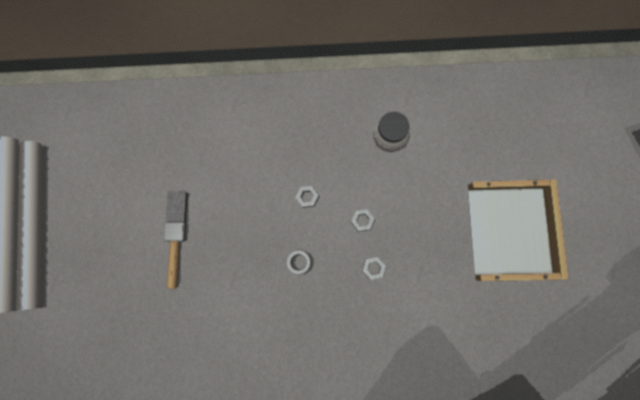

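The top view shows nuts at about (307,197), (363,220) and (374,268). The collar is at (299,262), the jar at (393,130), and the catch opens to the left (+y) with its mouth at column ~472, slightly rotated. I'll refine these from the depth map.

```bash
cat > m.py <<'E'
from h import *
def measure():
    p,d=imaging.capture('top')
    c=imaging.get_calibration('top')
    full=np.ones(d.shape,bool); z=np.zeros(d.shape); W=world('top',d,full); G=np.full(d.shape+(3,),0.); G[d>0]=W
    m=((G[...,2]>.009)&(G[...,2]<.08)&(G[...,0]>.4)&(G[...,0]<.9)&(abs(G[...,1])<.5)).astype(np.uint8)
    n,l,s,_=cv2.connectedComponentsWithStats(m)
    for i in range(1,n):
        if s[i,4]<60: continue
        Q=G[l==i]; (cx,cy),(w,h),a=cv2.minAreaRect(Q[:,:2].astype(np.float32))
        cc,rr=cv2.minEnclosingCircle(Q[:,:2].astype(np.float32))
        print('px',s[i,:2],'z',Q[:,2].max().round(3),'rect',round(cx,3),round(cy,3),round(w,3),round(h,3),round(a,1),'circ',np.round(cc,3),round(rr,3))
    return p,d
E
python3 - <<'E'
from m import *
measure(); s=get_state(); print(s['tcp_pos'],s['eef_rot'],s['gripper_width'],s['time_s'])
E
```

```text
px [374 111] z 0.069 rect 0.789 -0.026 0.065 0.066 16.1 circ [ 0.791 -0.026] 0.035
px [469 179] z 0.04 rect 0.584 -0.261 0.165 0.194 89.5 circ [ 0.583 -0.26 ] 0.125
px [296 186] z 0.02 rect 0.666 0.152 0.041 0.045 62.1 circ [0.666 0.151] 0.023
px [164 191] z 0.024 rect 0.587 0.427 0.042 0.198 88.3 circ [0.588 0.427] 0.1
px [351 209] z 0.02 rect 0.614 0.04 0.045 0.04 35.3 circ [0.613 0.039] 0.023
px [287 250] z 0.035 rect 0.532 0.169 0.046 0.045 89.3 circ [0.532 0.17 ] 0.024
px [363 256] z 0.02 rect 0.517 0.021 0.041 0.045 12.5 circ [0.517 0.021] 0.023
[ 0.22806971 -0.63518471  0.20021325] [ 1.79977546e+02 -4.77065331e-03 -1.60247572e+02] 0.08795860119898694 0.35
```

```bash
python3 -m handwheel '[[0.65,4,5,-2,10],[0.65,9,10,-4,20],[0.65,14,15,-6,30],[0.65,18,20,-8,40],[0.65,22,25,-8,50],[0.65,25,30,-8,60],[0.65,27,35,-8,70.2],[0.65,27,35,-8,70.2]]' 20
```

```text
time_s: 1.35
tcp_pos: [0.4996, -0.2824, 0.1206]
eef_rot: [-180.0, 0.0, -89.7]
contact_force: [-0.8, -0.5, -0.3]
gripper_width: 0.0311
gripper_force: 0.0
```

```bash
python3 -m handwheel '[[0.65,0.5,6,0,0],[0.65,1,12,0,0],[0.65,1.5,18,0,0],[0.65,1.9,24,0,0],[0.65,1.9,30,-2,0],[0.65,1.9,36,-4,0],[0.65,1.9,37,-8,0],[0.65,1.9,37,-11,0]]' && python3 -m handwheel '[[0.65,0,0,-0.4,0],[0.65,0,-1,-0.4,0],[0.65,0,-2,-0.4,0],[0.65,0,-3,-0.4,0],[0.65,0,-4,-0.4,0],[0.65,0.2,-5,-0.4,0],[0.65,0.4,-6,-0.4,0],[0.65,0.6,-7,-0.4,0]]'
```

```text
time_s: 2.35
tcp_pos: [0.517, 0.0857, 0.0093]
eef_rot: [180.0, 0.0, -90.0]
contact_force: [-0.4, 0.8, -0.6]
gripper_width: 0.0305
gripper_force: 0.0
time_s: 3.35
tcp_pos: [0.5233, 0.014, 0.0064]
eef_rot: [180.0, -0.0, -90.0]
contact_force: [0.4, 0.5, -0.6]
gripper_width: 0.0305
gripper_force: 0.0
```

```bash
python3 -m handwheel '[[0.65,0.2,-1.2,0,0],[0.65,0.4,-2.4,0,0],[0.65,0.6,-3.6,0,0],[0.65,0.8,-4.8,0,0],[0.65,1.0,-6,0,0],[0.65,1.2,-7.2,0,0],[0.65,1.4,-8.4,0,0],[0.65,1.6,-9.6,0,0]]'
python3 - <<'E'
from h import *
p,d=imaging.capture('side'); save('side1',p)
E
```

```text
time_s: 4.35
tcp_pos: [0.5393, -0.0821, 0.0065]
eef_rot: [-180.0, 0.0, -90.0]
contact_force: [0.0, -0.2, -0.9]
gripper_width: 0.0308
gripper_force: 0.0
```

View pics/side1.png

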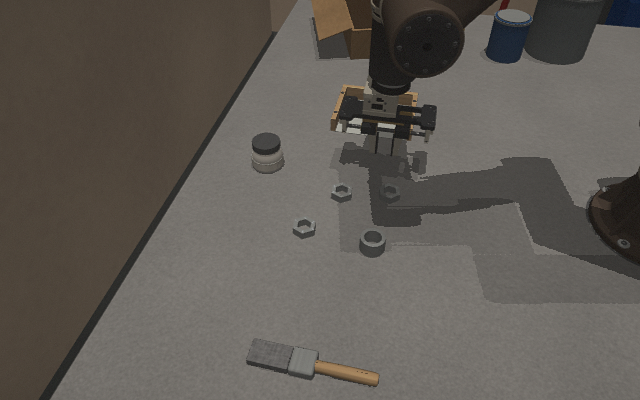

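Run:
```python
from m import *
p,d=measure(); save('top2',cv2.resize(p[120:320,240:600],None,fx=2,fy=2))
```

```text
px [374 111] z 0.069 rect 0.789 -0.026 0.065 0.066 21.4 circ [ 0.792 -0.027] 0.035
px [540 179] z 0.039 rect 0.678 -0.329 0.033 0.013 63.1 circ [ 0.675 -0.327] 0.017
px [469 180] z 0.038 rect 0.675 -0.218 0.013 0.076 0.1 circ [ 0.675 -0.218] 0.038
px [296 186] z 0.019 rect 0.666 0.152 0.045 0.041 34.9 circ [0.666 0.152] 0.023
px [164 191] z 0.023 rect 0.587 0.427 0.042 0.198 87.5 circ [0.588 0.428] 0.1
px [351 209] z 0.019 rect 0.622 0.042 0.026 0.045 16.4 circ [0.615 0.04 ] 0.023
```

View pics/top2.png

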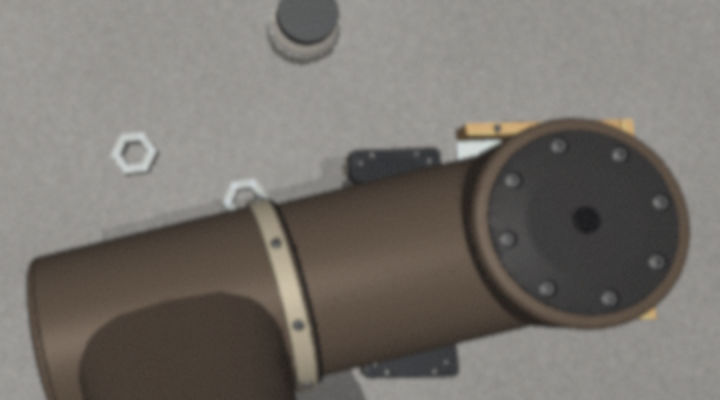

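The top view is blocked by the arm, and in the side view a nut at (391,192) seems to have stayed behind. I'll locate it with the side depth.

Run:
```python
from h import *
p,d=imaging.capture('side'); W=world('side',d,np.ones(d.shape,bool)); G=np.zeros(d.shape+(3,)); G[d>0]=W
for n,(u,v) in dict(n1=(391,192),n2=(342,192),n3=(304,228),col=(372,243)).items():
    Q=G[v-14:v+15,u-16:u+17].reshape(-1,3); Q=Q[(Q[:,2]>.009)&(Q[:,2]<.06)]
    print(n,len(Q),(Q.min(0)).round(3),Q.max(0).round(3))
save('side2',cv2.resize(p[70:220,300:460],None,fx=4,fy=4,interpolation=cv2.INTER_CUBIC))
```

```text
n1 237 [ 0.493 -0.002  0.009] [0.536 0.046 0.019]
n2 228 [0.589 0.016 0.009] [0.632 0.064 0.019]
n3 272 [0.643 0.13  0.009] [0.684 0.177 0.021]
col 532 [0.506 0.15  0.009] [0.553 0.196 0.035]
```

View pics/side2.png

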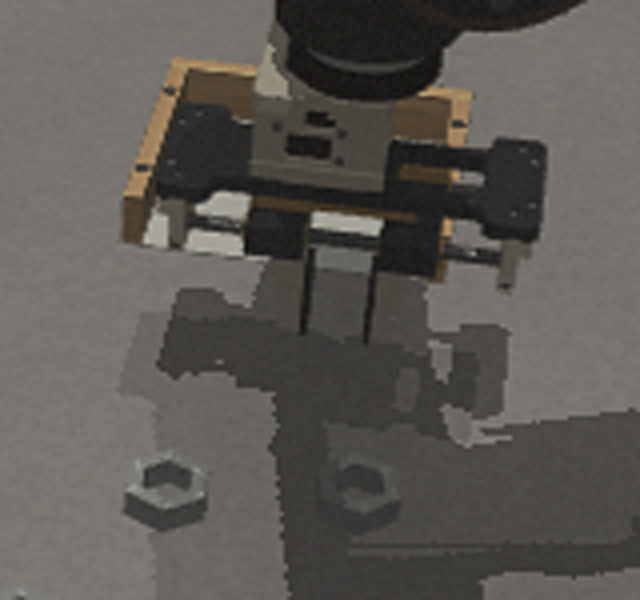

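The nut really didn't move and no force was felt, so the fingers passed over it. I'll check where the fingertips actually are.

Run:
```python
from h import *
s=get_state(); print(s['tcp_pos'],s['joints'],s['gripper_width'])
c=imaging.get_calibration('side'); K=np.array([[c['fx'],0,c['cx']],[0,c['fy'],c['cy']],[0,0,1]],float)
t=np.array(s['tcp_pos'])
pts=np.array([t,t+[.016,0.0095,0],t+[-.016,.0095,0],t+[.037,.0095,0],t+[-.037,.0095,0]])
print(cv2.projectPoints(pts,np.array(c['rvec'],float),np.array(c['tvec'],float),K,None)[0].reshape(-1,2).round(1))
p,d=imaging.capture('side'); W=world('side',d,np.ones(d.shape,bool)); G=np.zeros(d.shape+(3,)); G[d>0]=W
for u in (370,385,400):
  for v in range(135,166,3): print((u,v),G[v,u].round(3))
```

```text
[ 0.53912651 -0.08188621  0.00636928] [ 1.19559107e+01  2.03503928e+01 -2.91140762e+01 -1.14415209e-03
 -4.05418377e+01 -1.20635886e+01] 0.030859359025329543
[[382.8 161.2]
 [375.1 162.9]
 [389.5 164.8]
 [365.7 161.6]
 [399.  166. ]]
(370, 135) [ 0.571 -0.068  0.083]
(370, 138) [ 0.571 -0.068  0.076]
(370, 141) [ 0.57  -0.073  0.064]
(370, 144) [ 0.57  -0.073  0.056]
(370, 147) [ 0.569 -0.068  0.051]
(370, 150) [ 0.569 -0.072  0.041]
(370, 153) [ 0.572 -0.111  0.002]
(370, 156) [ 0.57  -0.101  0.001]
(370, 159) [ 0.569 -0.093 -0.001]
(370, 162) [ 0.567 -0.081 -0.   ]
(370, 165) [ 0.566 -0.07   0.001]
(385, 135) [ 0.546 -0.187  0.002]
(385, 138) [ 0.545 -0.176  0.001]
(385, 141) [ 0.543 -0.162  0.003]
(385, 144) [ 0.542 -0.152  0.002]
(385, 147) [ 0.541 -0.141  0.001]
(385, 150) [ 0.539 -0.133 -0.001]
(385, 153) [ 0.538 -0.12  -0.   ]
(385, 156) [ 0.537 -0.108  0.001]
(385, 159) [ 0.536 -0.098  0.   ]
(385, 162) [ 0.534 -0.087  0.   ]
(385, 165) [ 0.533 -0.079 -0.002]
(400, 135) [ 0.508 -0.044  0.11 ]
(400, 138) [ 0.508 -0.044  0.103]
(400, 141) [ 0.507 -0.073  0.074]
(400, 144) [ 0.506 -0.071  0.067]
(400, 147) [ 0.507 -0.152 -0.002]
(400, 150) [ 0.506 -0.139 -0.   ]
(400, 153) [ 0.504 -0.13  -0.002]
(400, 156) [ 0.503 -0.114  0.002]
(400, 159) [ 0.502 -0.106 -0.   ]
(400, 162) [ 0.501 -0.094  0.001]
(400, 165) [ 0.5   -0.085 -0.   ]
```

Run:
```python
from h import *
p,d=imaging.capture('side'); W=world('side',d,np.ones(d.shape,bool)); G=np.zeros(d.shape+(3,)); G[d>0]=W
M=(abs(G[...,0]-.539)<.13)&(abs(G[...,1]+.082)<.06)&(G[...,2]>.015)&(G[...,2]<.2)
for u in range(335,442,3):
    v=np.nonzero(M[:,u])[0]
    if len(v): i=v[np.argmin(G[v,u,2])]; print(u,i,G[i,u].round(3), end=' | ')
print()
for u in (368,372,396):
    print(u,[tuple(G[v,u].round(3)) for v in range(118,156,2)])
```

```text
341 123 [ 0.63  -0.041  0.124] | 344 132 [ 0.623 -0.042  0.101] | 347 127 [ 0.62  -0.061  0.102] | 350 127 [ 0.612 -0.049  0.111] | 353 127 [ 0.606 -0.049  0.112] | 356 128 [ 0.6   -0.051  0.109] | 359 128 [ 0.593 -0.052  0.109] | 362 133 [ 0.586 -0.043  0.104] | 365 133 [ 0.579 -0.043  0.105] | 368 137 [ 0.575 -0.072  0.075] | 371 152 [ 0.566 -0.069  0.038] | 374 152 [ 0.559 -0.068  0.04 ] | 377 148 [ 0.555 -0.092  0.033] | 380 130 [ 0.55  -0.05   0.112] | 383 131 [ 0.544 -0.049  0.111] | 386 131 [ 0.538 -0.05   0.111] | 389 132 [ 0.531 -0.049  0.111] | 392 154 [ 0.52  -0.068  0.04 ] | 395 155 [ 0.514 -0.071  0.036] | 398 151 [ 0.509 -0.074  0.046] | 401 142 [ 0.505 -0.071  0.073] | 404 138 [ 0.5   -0.042  0.105] | 407 139 [ 0.493 -0.041  0.105] | 410 134 [ 0.489 -0.048  0.112] | 413 135 [ 0.483 -0.049  0.11 ] | 416 135 [ 0.477 -0.047  0.113] | 419 135 [ 0.471 -0.05   0.111] | 422 136 [ 0.465 -0.048  0.111] | 425 131 [ 0.459 -0.083  0.1  ] | 428 141 [ 0.452 -0.043  0.105] | 431 134 [ 0.448 -0.041  0.123] | 434 129 [ 0.444 -0.045  0.133] | 
368 [(np.float64(0.577), np.float64(-0.055)
[... 2677 characters left out ...]
), np.float64(-0.046), np.float64(0.115)), (np.float64(0.517), np.float64(-0.042), np.float64(0.112)), (np.float64(0.516), np.float64(-0.039), np.float64(0.11)), (np.float64(0.516), np.float64(-0.071), np.float64(0.082)), (np.float64(0.516), np.float64(-0.067), np.float64(0.08)), (np.float64(0.515), np.float64(-0.069), np.float64(0.073)), (np.float64(0.515), np.float64(-0.068), np.float64(0.068)), (np.float64(0.514), np.float64(-0.071), np.float64(0.061)), (np.float64(0.514), np.float64(-0.072), np.float64(0.055)), (np.float64(0.513), np.float64(-0.069), np.float64(0.052)), (np.float64(0.512), np.float64(-0.068), np.float64(0.047)), (np.float64(0.512), np.float64(-0.069), np.float64(0.042))]
```

The gripper, fingertips included, sits about 30 mm higher than the reported z, while x and y agree. I'll go back behind the nut and lower further, watching the force.

```bash
python3 -m handwheel '[[0.65,-0.7,5,0,0],[0.65,-1.5,10,0,0],[0.65,-2.2,15.8,0,0],[0.65,-2.2,15.8,0,0],[0.65,-2.2,15.8,-1,0],[0.65,-2.2,15.8,-2,0],[0.65,-2.2,15.8,-2.3,0],[0.65,-2.2,15.8,-2.3,0]]'
python3 - <<'E'
from h import *
p,d=imaging.capture('side'); W=world('side',d,np.ones(d.shape,bool)); G=np.zeros(d.shape+(3,)); G[d>0]=W
M=(abs(G[...,0]-.517)<.036)&(abs(G[...,1]-.084)<.012)&(G[...,2]>.006)&(G[...,2]<.2)
print(sorted(G[M][:,2].round(4))[:40:4], get_state()['tcp_pos'])
E
```

```text
time_s: 5.6
tcp_pos: [0.5169, 0.0758, -0.0171]
eef_rot: [179.9, -0.0, -90.1]
contact_force: [-0.4, 0.1, -0.5]
gripper_width: 0.0305
gripper_force: 0.0
[np.float64(0.0102), np.float64(0.0119), np.float64(0.0131), np.float64(0.014), np.float64(0.0144), np.float64(0.0155), np.float64(0.0161), np.float64(0.017), np.float64(0.0173), np.float64(0.0185)] [ 0.5171557   0.07605056 -0.01675633]
```

```bash
python3 -m handwheel '[[0.65,0,-0.8,-0.4,0],[0.65,0,-1.6,-0.4,0],[0.65,0,-2.4,-0.4,0],[0.65,0,-3.4,-0.4,0],[0.65,0.1,-4.6,-0.4,0],[0.65,0.2,-5.8,-0.4,0],[0.65,0.3,-7,-0.4,0],[0.65,0.4,-8.2,-0.4,0]]' && python3 -m handwheel '[[0.65,0.15,-1.2,0,0],[0.65,0.3,-2.4,0,0],[0.65,0.45,-3.6,0,0],[0.65,0.6,-4.8,0,0],[0.65,0.75,-6,0,0],[0.65,0.9,-7.2,0,0],[0.65,1.05,-8.4,0,0],[0.65,1.2,-9.6,0,0]]'
python3 - <<'E'
from h import *
p,d=imaging.capture('side'); save('side3',cv2.resize(p[60:260,240:480],None,fx=3,fy=3,interpolation=cv2.INTER_CUBIC))
E
```

```text
time_s: 6.65
tcp_pos: [0.5213, -0.0061, -0.0205]
eef_rot: [-180.0, 0.0, -90.1]
contact_force: [-0.4, 0.6, 0.3]
gripper_width: 0.0307
gripper_force: 0.4
time_s: 7.65
tcp_pos: [0.5332, -0.1021, -0.0206]
eef_rot: [180.0, -0.0, -90.0]
contact_force: [-1.1, 0.9, 2.2]
gripper_width: 0.031
gripper_force: 0.5
```

View pics/side3.png

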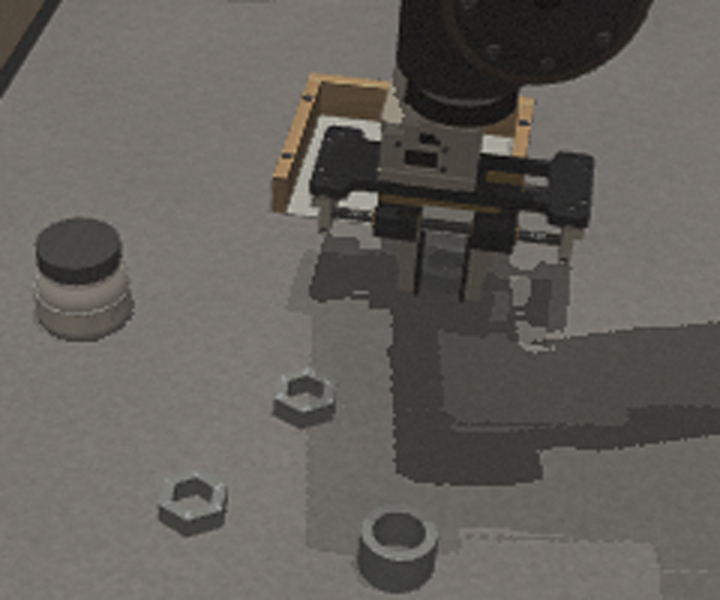

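Nut 1 is nested between the fingers (crop (445,262)), and the other things haven't moved. Continuing into the catch.

```bash
python3 -m handwheel '[[0.65,0.2,-1.2,0,0],[0.65,0.4,-2.4,0,0],[0.65,0.6,-3.6,0,0],[0.65,0.8,-4.8,0,0],[0.65,1.0,-6,0,0],[0.65,1.0,-7.2,0,0],[0.65,1.0,-8.4,0,0],[0.65,1.0,-9.6,0,0]]' && python3 -m handwheel '[[0.65,0,-1.2,0,0],[0.65,0,-2.4,0,0],[0.65,0,-3.6,0,0],[0.65,0,-4.8,0,0],[0.65,0,-6,0,0],[0.65,0,-6.5,0,0],[0.65,0,-6.5,0,0],[0.65,0.1,-5,0,0]]'
```

```text
time_s: 8.7
tcp_pos: [0.543, -0.1981, -0.0205]
eef_rot: [180.0, 0.0, -90.0]
contact_force: [-0.2, 0.3, 0.2]
gripper_width: 0.0311
gripper_force: 0.3
time_s: 9.7
tcp_pos: [0.544, -0.2473, -0.0206]
eef_rot: [-180.0, -0.0, -90.1]
contact_force: [-0.3, 0.0, 0.3]
gripper_width: 0.0304
gripper_force: 0.0
```

```bash
python3 -m handwheel '[[0.65,0,1,4,0],[0.65,0.2,4,8,0],[0.65,1.5,10,8,0],[0.65,3,16,8,0],[0.65,4.5,22,8,0],[0.65,6,28,8,0],[0.65,7,34.3,8,0],[0.65,7,34.3,6,0]]' && python3 -m handwheel '[[0.65,0,0,-3,0],[0.65,0,0,-6,0],[0.65,0,0,-6,0],[0.65,0,-0.8,-6,0],[0.65,0,-1.6,-6,0],[0.65,0,-2.4,-6,0],[0.65,0,-3.4,-6,0],[0.65,0.1,-4.6,-6,0]]'
python3 - <<'E'
from m import *
measure()
E
```

```text
time_s: 10.7
tcp_pos: [0.6157, 0.1017, 0.0408]
eef_rot: [-179.8, 0.1, -89.7]
contact_force: [0.3, -0.5, -1.6]
gripper_width: 0.0306
gripper_force: 0.0
time_s: 11.7
tcp_pos: [0.6154, 0.0491, -0.0201]
eef_rot: [-180.0, 0.0, -90.0]
contact_force: [-0.4, 0.6, 1.9]
gripper_width: 0.0306
gripper_force: 0.9
px [381 111] z 0.069 rect 0.809 -0.035 0.058 0.026 63.5 circ [ 0.8  -0.03] 0.029
px [469 179] z 0.04 rect 0.584 -0.261 0.164 0.194 89.6 circ [ 0.584 -0.261] 0.126
px [165 191] z 0.022 rect 0.653 0.425 0.04 0.066 89.2 circ [0.652 0.426] 0.038
px [518 237] z 0.02 rect 0.546 -0.287 0.046 0.042 51.2 circ [ 0.546 -0.286] 0.024
px [287 251] z 0.036 rect 0.528 0.168 0.038 0.047 22.2 circ [0.532 0.17 ] 0.024
```

Nut 1 lies inside at (.546, -.286), and nut 2 is being pushed.

```bash
python3 -m handwheel '[[0.65,0.1,-1.2,0,0],[0.65,0.2,-2.4,0,0],[0.65,0.3,-3.6,0,0],[0.65,0.4,-4.8,0,0],[0.65,0.5,-6,0,0],[0.65,0.6,-7.2,0,0],[0.65,0.7,-8.4,0,0],[0.65,0.8,-9.6,0,0]]' && python3 -m handwheel '[[0.65,0.1,-1.2,0,0],[0.65,0.1,-2.4,0,0],[0.65,0.1,-3.6,0,0],[0.65,0.1,-4.8,0,0],[0.65,0.1,-6,0,0],[0.65,0.1,-7.2,0,0],[0.65,0.1,-8.4,0,0],[0.65,0.1,-9.6,0,0]]'&& python3 -m handwheel '[[0.65,0,-1.2,0,0],[0.65,0,-2.4,0,0],[0.65,0,-3.6,0,0],[0.65,0,-4.8,0,0],[0.65,0,-6,0,0],[0.65,0,-7.2,0,0],[0.65,0,-8.4,0,0],[0.65,0,-9.6,0,0]]'
```

```text
time_s: 12.75
tcp_pos: [0.6232, -0.0471, -0.0206]
eef_rot: [180.0, -0.0, -90.0]
contact_force: [0.7, 1.0, 1.2]
gripper_width: 0.0309
gripper_force: 1.1
time_s: 13.75
tcp_pos: [0.6241, -0.143, -0.0206]
eef_rot: [180.0, 0.0, -90.0]
contact_force: [0.4, 1.5, 1.7]
gripper_width: 0.0307
gripper_force: 1.1
time_s: 14.75
tcp_pos: [0.6241, -0.239, -0.0206]
eef_rot: [180.0, 0.0, -90.0]
contact_force: [-0.2, 2.8, 2.0]
gripper_width: 0.0307
gripper_force: 1.1
```

```bash
python3 -m handwheel '[[0.65,0,-1,0,0],[0.65,0,-2,0,0],[0.65,0,-2,0,0],[0.65,0,-0.5,0,0],[0.65,0,0,4,0],[0.65,0,4,8,0],[0.65,0,10,8,0],[0.65,0,16,8,0]]' && python3 -m handwheel '[[0.65,0.7,6,0,0],[0.65,1.5,12,0,0],[0.65,2.2,18,0,0],[0.65,3,24,0,0],[0.65,4.2,28.6,0,0],[0.65,4.2,28.6,-4,0],[0.65,4.2,28.6,-8,0],[0.65,4.2,28.6,-8,0]]'
python3 - <<'E'
from m import *
measure()
E
```

```text
time_s: 15.75
tcp_pos: [0.624, -0.0758, 0.0602]
eef_rot: [-179.9, 0.0, -90.1]
contact_force: [0.3, 0.7, 0.4]
gripper_width: 0.0307
gripper_force: 0.0
time_s: 16.75
tcp_pos: [0.6644, 0.2084, -0.0228]
eef_rot: [179.8, -0.1, -90.0]
contact_force: [-0.3, -0.1, 1.1]
gripper_width: 0.0307
gripper_force: 0.0
px [374 111] z 0.07 rect 0.789 -0.026 0.065 0.065 19.2 circ [ 0.792 -0.027] 0.035
px [469 179] z 0.041 rect 0.584 -0.261 0.164 0.195 89.5 circ [ 0.584 -0.261] 0.127
px [296 186] z 0.019 rect 0.666 0.152 0.044 0.042 90.0 circ [0.666 0.152] 0.023
px [512 198] z 0.02 rect 0.626 -0.284 0.041 0.048 14.7 circ [ 0.626 -0.284] 0.024
px [167 223] z 0.023 rect 0.554 0.428 0.032 0.132 81.2 circ [0.553 0.421] 0.066
px [519 237] z 0.02 rect 0.546 -0.286 0.045 0.042 52.8 circ [ 0.546 -0.286] 0.024
px [287 250] z 0.035 rect 0.532 0.169 0.046 0.045 88.6 circ [0.532 0.17 ] 0.024
```

Nut 2 is inside at (.626, -.284). Nut 3 needs an oblique push, so I'll turn the tool -12° to face along its path.

```bash
python3 -m handwheel '[[0.65,1.3,0,0,-8],[0.65,1.3,0,0,-12],[0.65,1.1,-0.8,0,-12],[0.65,0.95,-1.6,0,-12],[0.65,0.75,-2.4,0,-12],[0.65,0.6,-3.2,0,-12],[0.65,0.4,-4.2,0,-12],[0.65,0.1,-5.4,0,-12]]' && python3 -m handwheel '[[0.65,-0.27,-1.2,0,0],[0.65,-0.53,-2.4,0,0],[0.65,-0.8,-3.6,0,0],[0.65,-1.07,-4.8,0,0],[0.65,-1.33,-6,0,0],[0.65,-1.6,-7.2,0,0],[0.65,-1.86,-8.4,0,0],[0.65,-2.13,-9.6,0,0]]' && python3 -m handwheel '[[0.65,-0.27,-1.2,0,0],[0.65,-0.53,-2.4,0,0],[0.65,-0.8,-3.6,0,0],[0.65,-1.07,-4.8,0,0],[0.65,-1.33,-6,0,0],[0.65,-1.6,-7.2,0,0],[0.65,-1.86,-8.4,0,0],[0.65,-2.13,-9.6,0,0]]'
python3 - <<'E'
from h import *
p,d=imaging.capture('side'); save('side4',cv2.resize(p[60:260,240:480],None,fx=3,fy=3,interpolation=cv2.INTER_CUBIC))
E
```

```text
time_s: 17.8
tcp_pos: [0.6672, 0.1532, -0.0204]
eef_rot: [-180.0, 0.0, -102.0]
contact_force: [0.5, 1.4, 0.8]
gripper_width: 0.0304
gripper_force: 0.6
time_s: 18.8
tcp_pos: [0.6457, 0.0569, -0.0205]
eef_rot: [180.0, -0.0, -102.0]
contact_force: [-0.1, 1.7, 0.7]
gripper_width: 0.0306
gripper_force: 0.7
time_s: 19.8
tcp_pos: [0.6244, -0.0391, -0.0205]
eef_rot: [-180.0, -0.0, -102.0]
contact_force: [0.6, 1.3, 0.6]
gripper_width: 0.0306
gripper_force: 0.7
```

View pics/side4.png

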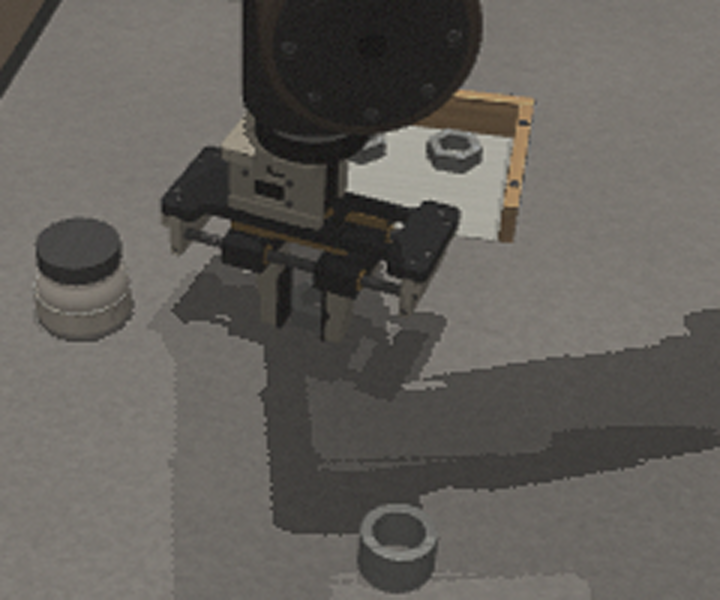

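Nut 3 is ahead of the fingers (crop ~(310,290)). The jar and collar are undisturbed, and both earlier nuts are in the catch. I'll finish the push, then lift clear.

```bash
python3 -m handwheel '[[0.65,-0.27,-1.2,0,0],[0.65,-0.53,-2.4,0,0],[0.65,-0.8,-3.6,0,0],[0.65,-1.07,-4.8,0,0],[0.65,-1.33,-6,0,0],[0.65,-1.6,-7.2,0,0],[0.65,-1.86,-8.4,0,0],[0.65,-2.13,-9.6,0,0]]' && python3 -m handwheel '[[0.65,-0.27,-1.2,0,0],[0.65,-0.53,-2.4,0,0],[0.65,-0.8,-3.6,0,0],[0.65,-1.07,-4.8,0,0],[0.65,-1.33,-6,0,0],[0.65,-1.6,-7.2,0,0],[0.65,-1.6,-7.2,0,0],[0.65,-1.3,-5.8,0,0]]' && python3 -m handwheel '[[0.65,0,0,5,0],[0.65,0,0,10,0],[0.65,0,5,12,0],[0.65,0,11,14,0],[0.65,0,17,14,0],[0.65,0,23,14,0],[0.65,0,27,14,0],[0.65,0,27,14,0]]'
python3 - <<'E'
from m import *
p,d=measure(); save('top9',cv2.resize(p[120:320,240:600],None,fx=2,fy=2))
E
```

```text
time_s: 20.85
tcp_pos: [0.603, -0.1351, -0.0205]
eef_rot: [180.0, -0.0, -102.0]
contact_force: [0.1, 0.3, 0.3]
gripper_width: 0.0308
gripper_force: 0.5
time_s: 21.85
tcp_pos: [0.5901, -0.1926, -0.0205]
eef_rot: [-180.0, -0.0, -102.1]
contact_force: [0.4, 0.2, 0.2]
gripper_width: 0.0308
gripper_force: 0.0
time_s: 22.85
tcp_pos: [0.5901, 0.0817, 0.1196]
eef_rot: [-180.0, 0.0, -101.8]
contact_force: [-0.4, -0.6, -0.0]
gripper_width: 0.0308
gripper_force: 0.0
px [469 179] z 0.039 rect 0.584 -0.261 0.164 0.194 89.7 circ [ 0.583 -0.261] 0.126
px [512 198] z 0.021 rect 0.626 -0.284 0.041 0.046 14.4 circ [ 0.625 -0.284] 0.023
px [488 219] z 0.02 rect 0.585 -0.231 0.041 0.046 16.7 circ [ 0.585 -0.23 ] 0.023
px [518 237] z 0.02 rect 0.546 -0.287 0.042 0.045 85.1 circ [ 0.546 -0.287] 0.024
px [288 255] z 0.036 rect 0.523 0.165 0.027 0.047 26.6 circ [0.531 0.169] 0.024
```

View pics/top9.png

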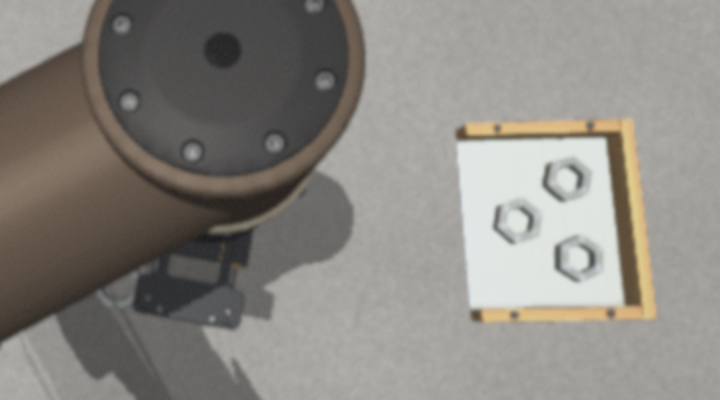

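All three nuts lie flat inside the catch, at crop (568,179), (517,221) and (579,258), well within the open side. The arm is clear, so I'm handing in.

```bash
python3 -c "
from plant import r
print(r.close_job())"
```

```text
the job is handed in; nothing more can be done
None
```

All three nuts were swept flat and fully inside the catch, the collar, jar and brush were left where they were, and the job was handed in at about 23 s of the 72 s allowed.

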